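Try three filter syringes and reject the blocked one

TASK

Try each of the three syringes in the rack by pushing its plunger in: if the push stays even, carry on gently until the plunger is fully home and leave that syringe lying in its notch. One of them has a blocked filter: once its resistance has clearly climbed, stop without forcing it, lift that syringe out of the rack and lay it gently, lying flat, in the steel reject tray. Do not disturb anything else on the bench.

Things in the scene. Friction and masses are not known exactly. Their poses are not given: they have to be found in the camera images.
- rack: Fixed syringe rack: grey base 130 x 230 x 10 mm with 68 mm high aluminium plates across it, cut with three U-notches at y = -70, 0, 70 mm where syringes lie, axes 55 mm up. Origin: centre of underside; x runs from thumb rests to filters. Front plate at x = 30 to 36 mm; rear pair at x = -47.5 to -34 mm holds the finger flange in a slot (1 mm play each way): syringes lift straight up.
- tray: Fixed open steel reject tray, 220 (x) x 150 (y) x 30 mm high, walls and floor 4 mm. Origin: centre of the underside. It stands to the left or the right of the rack; a cardboard carton stands on the other side.
- barrel_a (a point): Centre, on the axis, of the barrel of one of three like 10 ml syringes in the rack (any notch); x points to the filter. Clear barrel 17 mm diameter, x = -42 to 42 mm; oval flange 34 x 18 x 3 mm at its rear end; white filter disc 25 mm diameter at x = 51 to 57 mm, outlet to 64 mm. 35 g. Grip across the barrel from above, between the rack's front and rear plates.
- thumb_a (a point): Centre of the rear face of the thumb rest (upright disc, 22 mm diameter, 3 mm thick) of syringe a's plunger: at x = -101 mm from the barrel centre when fully drawn, -53 mm when fully home. More than 16 N short of home bursts a blocked filter; more than 25 N at the stop breaks the plunger.
- plunger_a (a joint): Plunger of syringe a: 0 = drawn, 0.048 m = home; starts at 0 to 4 mm. Filter clear: even drag, somewhere from 3 to 9 N, up to the hard stop at home. Blocked (one of the three): about 8 N at the start, climbing by 0.35 N per mm, stops well short of home. Either kind moves with the push and stays where it is left: only the force tells, over some 10 mm of push.
- barrel_b (a point): Centre, on the axis, of the barrel of one of three like 10 ml syringes in the rack (any notch); x points to the filter. Clear barrel 17 mm diameter, x = -42 to 42 mm; oval flange 34 x 18 x 3 mm at its rear end; white filter disc 25 mm diameter at x = 51 to 57 mm, outlet to 64 mm. 35 g. Grip across the barrel from above, between the rack's front and rear plates.
- thumb_b (a point): Centre of the rear face of the thumb rest (upright disc, 22 mm diameter, 3 mm thick) of syringe b's plunger: at x = -101 mm from the barrel centre when fully drawn, -53 mm when fully home. More than 16 N short of home bursts a blocked filter; more than 25 N at the stop breaks the plunger.
- plunger_b (a joint): Plunger of syringe b: 0 = drawn, 0.048 m = home; starts at 0 to 4 mm. Filter clear: even drag, somewhere from 3 to 9 N, up to the hard stop at home. Blocked (one of the three): about 8 N at the start, climbing by 0.35 N per mm, stops well short of home. Either kind moves with the push and stays where it is left: only the force tells, over some 10 mm of push.
- barrel_c (a point): Centre, on the axis, of the barrel of one of three like 10 ml syringes in the rack (any notch); x points to the filter. Clear barrel 17 mm diameter, x = -42 to 42 mm; oval flange 34 x 18 x 3 mm at its rear end; white filter disc 25 mm diameter at x = 51 to 57 mm, outlet to 64 mm. 35 g. Grip across the barrel from above, between the rack's front and rear plates.
- thumb_c (a point): Centre of the rear face of the thumb rest (upright disc, 22 mm diameter, 3 mm thick) of syringe c's plunger: at x = -101 mm from the barrel centre when fully drawn, -53 mm when fully home. More than 16 N short of home bursts a blocked filter; more than 25 N at the stop breaks the plunger.
- plunger_c (a joint): Plunger of syringe c: 0 = drawn, 0.048 m = home; starts at 0 to 4 mm. Filter clear: even drag, somewhere from 3 to 9 N, up to the hard stop at home. Blocked (one of the three): about 8 N at the start, climbing by 0.35 N per mm, stops well short of home. Either kind moves with the push and stays where it is left: only the force tells, over some 10 mm of push.
- vial_1: Capped glass sample vial, 25 mm diameter, 46 mm high, standing beyond the rack; origin at the centre of its underside. Not part of the job: leave it alone.
- vial_2: Capped glass sample vial like the other, 25 mm diameter, 46 mm high; origin at the centre of its underside. Not part of the job: leave it alone.
- beaker: Glass beaker, 70 mm diameter, 85 mm high, at the far side; origin at the centre of its underside. Not part of the job: leave it alone.
- wash_bottle: White wash bottle with bent spout, 70 mm diameter, 215 mm high, at the far side; origin at the centre of its underside. Not part of the job: leave it alone.
- jar: Small jar with black cap, 52 mm diameter, 55 mm high, at the far side; origin at the centre of its underside. Not part of the job: leave it alone.
- tweezers: Steel tweezers lying flat, 110 mm long, 8 mm high, near the robot; origin at the centre of its underside. Not part of the job: leave it alone.
- crucible_box: Flat grey box with small white crucibles, 70 x 70 x 26 mm, near the robot; origin at the centre of its underside. Not part of the job: leave it alone.
- carton: Cardboard carton 160 x 110 x 60 mm, beside the rack on the side where the tray is not; origin at the centre of its underside. Not part of the job: leave it alone.
Things that resemble listed ones, but are neither listed nor needed, are in the scene too. What is shaped like the part that bears barrel_c but green, purple or turquoise is not meant.

How it is judged (in metres and radians):
At the end, for the whole second after the job is handed in: Two syringes lie in rack notches (to 6 mm, 0.1 rad), plungers within 3 mm of home. The blocked one lies still and flat in the tray, barrel centre within 50 mm along and 55 mm across of its middle and under 26 mm up, its plunger still at least 5 mm in from fully drawn, as the trial leaves it ((((value of joint plunger_a above 0.005 m and x of barrel_a in the frame of tray between -0.05 and 0.05 m and y of barrel_a in the frame of tray between -0.055 and 0.055 m and z of barrel_a in the frame of tray below 0.026 m and angle between barrel_a's own x axis and vertical between 1.4 and 1.75 rad and linear speed of syringe_a below 0.02 m/s) and (value of joint plunger_b above 0.045 m and z of barrel_b in the frame of rack between 0.051 and 0.059 m and x of barrel_b in the frame of rack between -0.006 and 0.006 m and angle between the x axis of barrel_b and the x axis of rack, either way round below 0.1 rad) and (value of joint plunger_c above 0.045 m and z of barrel_c in the frame of rack between 0.051 and 0.059 m and x of barrel_c in the frame of rack between -0.006 and 0.006 m and angle between the x axis of barrel_c and the x axis of rack, either way round below 0.1 rad)) or ((value of joint plunger_b above 0.005 m and x of barrel_b in the frame of tray between -0.05 and 0.05 m and y of barrel_b in the frame of tray between -0.055 and 0.055 m and z of barrel_b in the frame of tray below 0.026 m and angle between barrel_b's own x axis and vertical between 1.4 and 1.75 rad and linear speed of syringe_b below 0.02 m/s) and (value of joint plunger_a above 0.045 m and z of barrel_a in the frame of rack between 0.051 and 0.059 m and x of barrel_a in the frame of rack between -0.006 and 0.006 m and angle between the x axis of barrel_a and the x axis of rack, either way round below 0.1 rad) and (value of joint plunger_c above 0.045 m and z of barrel_c in the frame of rack between 0.051 and 0.059 m and x of barrel_c in the frame of rack between -0.006 and 0.006 m and angle between the x axis of barrel_c and the x axis of rack, either way round below 0.1 rad)) or ((value of joint plunger_c above 0.005 m and x of barrel_c in the frame of tray between -0.05 and 0.05 m and y of barrel_c in the frame of tray between -0.055 and 0.055 m and z of barrel_c in the frame of tray below 0.026 m and angle between barrel_c's own x axis and vertical between 1.4 and 1.75 rad and linear speed of syringe_c below 0.02 m/s) and (value of joint plunger_a above 0.045 m and z of barrel_a in the frame of rack between 0.051 and 0.059 m and x of barrel_a in the frame of rack between -0.006 and 0.006 m and angle between the x axis of barrel_a and the x axis of rack, either way round below 0.1 rad) and (value of joint plunger_b above 0.045 m and z of barrel_b in the frame of rack between 0.051 and 0.059 m and x of barrel_b in the frame of rack between -0.006 and 0.006 m and angle between the x axis of barrel_b and the x axis of rack, either way round below 0.1 rad)))); the robot touches nothing.
It fails at once if a plunger that has not reached home is pressed with more than 16 N ((contact force between anything else and plunger_a above 16 N and value of joint plunger_a below 0.042 m) or (contact force between anything else and plunger_b above 16 N and value of joint plunger_b below 0.042 m) or (contact force between anything else and plunger_c above 16 N and value of joint plunger_c below 0.042 m)).
It fails at once if a plunger is pressed with more than 25 N (contact force between anything else and plunger_a above 25 N or contact force between anything else and plunger_b above 25 N or contact force between anything else and plunger_c above 25 N).
It fails at once if a syringe is dropped into the tray (falls in faster than 0.6 m/s) ((linear speed of syringe_a above 0.6 m/s and horizontal distance between barrel_a and tray below 0.09 m and z of barrel_a in the frame of tray below 0.06 m) or (linear speed of syringe_b above 0.6 m/s and horizontal distance between barrel_b and tray below 0.09 m and z of barrel_b in the frame of tray below 0.06 m) or (linear speed of syringe_c above 0.6 m/s and horizontal distance between barrel_c and tray below 0.09 m and z of barrel_c in the frame of tray below 0.06 m)).
It fails at once if a syringe is pressed down in the tray with more than 25 N (contact force between tray and syringe_a above 25 N or contact force between tray and syringe_b above 25 N or contact force between tray and syringe_c above 25 N).
It fails at once if something that is not part of the job is moved by more than 20 mm (distance of any of vial_1, vial_2, beaker, wash_bottle, jar, tweezers, crucible_box, carton from where it was at the start of the episode above 0.02 m).
It also fails if it takes over 64 s, if anything falls off the work surface, if the arm or the gripper's body presses on something with over 40 N, if the wrist force passes 120 N, or if a joint passes its speed limit or range.

ROBOT

A 6-joint arm with a two-finger parallel gripper is mounted at the origin on the work surface. World frame = base frame: x ahead of the robot, y to its left, z up, the work surface at z = 0. Lengths are in mm, angles in degrees, forces in N, time in s.
With the tool pointing down it reaches from about 350 to 850 mm from the base axis. Payload 8.1 kg.
Tool frame: the origin (TCP) lies between the finger pads; the fingertips stand 11 mm ahead of it and the grasp point (between the pads) lies 8 mm behind it; z points along the fingers, y is the line along which they close (so a half turn about z gives the same grasp; the last joint's range is limited). The gripper opens to 85 mm and grips with 20 to 120 N. Pads are 22 mm wide; open, the fingers measure 114 mm over their backs; the gripper's body (76 mm by 85 mm) begins 54 mm behind the grasp point. The pads swing forward as they close: fully open they stand 13 mm farther back than shut.
Start: joints at [72.342, 7.471, 85.268, -0, 87.261, -4.893], TCP at [132.554, 585.179, 242.292] pointing down, gripper open.
Joint ranges: [-169.43, 169.43], [-51.17, 129.36], [1.28, 143.12], [-76.62, 256.62], [0, 156.53], [-152.29, 152.29]. Speed limits (degrees/s): [136.94, 136.94, 159.86, 180, 180, 180].

INTERFACE

Orientations are given as [roll, pitch, yaw] about the fixed x, y, z axes, in that order (R = Rz(yaw) Ry(pitch) Rx(roll)).
In Python, from bench import r, snapshot, get_calibration gives the robot as it stands.
- The arm moves only by the tool step_arm, never from a script. Its argument "rows" is a list of rows, each a list of 2 entries, a list of its own where there are three numbers: the shift along the tool's x, y, z in mm, then the turn about the tool's z in degrees. In form: [[[tx, ty, tz], yaw], ...]. A call has 1 to 12 rows; each row is the pose to reach, as a shift and turn from the pose commanded when the call began, along the tool's axes at that moment; what a row does not reach only later rows make up. A row lasts 1/10 s, in which the tool goes at most 50 mm and 8.59 degrees, less where a joint would pass 70% of its speed; a pose out of reach is approached as far as the arm can. A call with a gripper value outside its range is refused whole. "fingers" is the opening, from 0 (shut) to 1 (fully open), set as the call begins (left out, the last holds). The fingers move at their own pace and stop on an object; "squeeze" is the grip in N (left out, the last holds). Time passes only in rows, so rows that repeat a pose let the fingers close. It gives the time, the measured TCP pose, the force, the opening and the grip force at its end, in the units of the state.
- r.sense(): the state, without advancing time (a new reading comes with each control period).
- snapshot(name): name is "scene" or "top"; returns the picture (400x640x3 uint8, blue, green, red); there is no depth.
- get_calibration(name): a dict with "fovy" (degrees; the focal length in pixels is half the picture's height over the tangent of half this angle, whatever the lens; pixels are square), "cx", "cy" (the principal point, pixels), "eye" and "orientation" of the camera in the world. Camera axes: x right, y up, looking along -z (the intrinsics and any distortion apply to the point x, -y, -z); pixel columns grow to the right and rows downward; lengths in mm; the calibration is good to about 2 mm. A picture is of the moment at which its call begins. get_calibration takes no time and is no camera call.
- r.hand_in(): hands the job in; it is judged then, once.
The state is a dict: "time": time; "joint_pos": joint angles; "qd": joint speeds; "joint_efforts": joint torques, N m; "tool_pos": TCP position; "tcp_rot": TCP orientation; "ft_force": force on the tool from outside, world axes, zero at the start; "wrist_torque": the same for the moment, N m; "finger_gap": finger opening in mm; "grip_force": force on a finger pad.
Only numpy, scipy, OpenCV 4.12 (cv2) and the standard library are available. Lean on these libraries where they do the work, as an engineer would, in place of code of your own. Each camera call takes 0.05 s, during which the arm holds its last target. There are 200 camera calls.

## Working session

There is one attempt and no reset: what is moved stays moved. The work goes in short steps, Python scripts to look and compute and a tool call to move; the robot and the scene stay as the last step left them, time stands still between calls to the robot, and variables do not carry over. Pictures are saved under pics/ and viewed, at most 10 in all, crops included, and the job is handed in when it is done.

Besides the shell and the picture viewer there is one more tool, called after "Request:" by a JSON object that holds its "fn" and its "kwargs", one argument or row to a line. step_arm: Moves the arm, as the interface text tells. Its arguments: {"type":"object","properties":{"rows":{"type":"array"},"fingers":{"type":"number"},"squeeze":{"type":"number"}},"required":["rows"]}

```bash
mkdir -p pics
python3 - <<'E'
from bench import r,snapshot,get_calibration
import cv2
for n in("scene","top"):
    print(n,get_calibration(n)); cv2.imwrite(f"pics/{n}0.png",snapshot(n))
print(r.sense())
E
```

```text
scene {'fovy': 42.53630353570544, 'cx': 319.0249839365437, 'cy': 203.26349259820475, 'eye': array([1246.38355611,  280.77417815, 1239.57432613]), 'orientation': array([ 33.62777609,   0.51732893, 115.20188891])}
top {'fovy': 52.71196120479871, 'cx': 314.80063655733534, 'cy': 201.1488761802046, 'eye': array([ 286.94496966,  -47.90056932, 1150.95427091]), 'orientation': array([ 12.98108123,   0.14444701, -89.30796318])}
{'time': 0.1, 'joint_pos': array([ 7.23431644e+01,  7.51193771e+00,  8.53215158e+01,  7.49118300e-04,
        8.72617758e+01, -4.89528238e+00]), 'qd': array([-0.0670234 , -0.07210634, -0.12236173,  0.01058346,  0.14136018,
       -0.04147861]), 'joint_efforts': array([ 1.02464652e-03, -5.70948744e+01, -5.01946235e+01, -1.87541018e-04,
        8.06470314e-03, -3.62207049e-05]), 'tool_pos': array([132.3911141 , 584.73422358, 241.35186252]), 'tcp_rot': array([-1.79905182e+02, -8.87185077e-03,  1.67238403e+02]), 'ft_force': array([-0.08927369,  0.36231825,  0.32780342]), 'wrist_torque': array([ 0.04441593, -0.01278811, -0.01150325]), 'grip_force': 0.0, 'finger_gap': 85.39618687362048}
```

View pics/scene0.png

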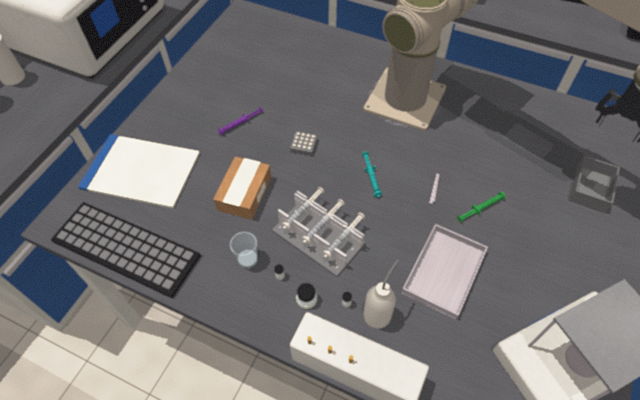

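View pics/top0.png

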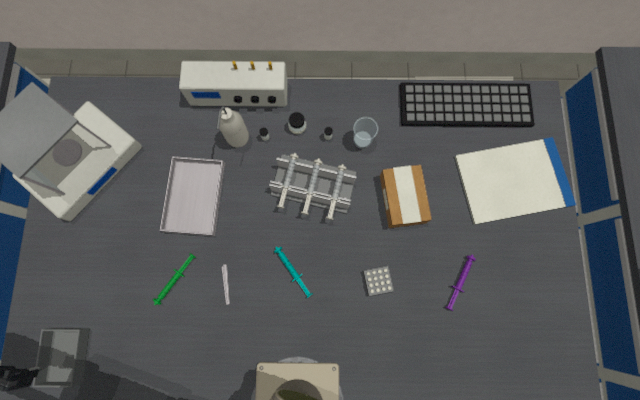

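The top view shows the rack at about (313,187) with three syringes, the tray at (192,196) to its left (+y) and the carton at (405,196). Possible mix-ups are the green syringe (175,280), turquoise (293,272) and purple (461,283), all loose on the bench and excluded. The ones I want are the clear ones in the rack, with thumb rests near (281,210), (306,213) and (331,216). I'll take close crops next.

```bash
cat > h.py <<'E'
import numpy as np,cv2
from scipy.spatial.transform import Rotation as R
from scipy.optimize import least_squares
from bench import r,snapshot,get_calibration
class Cam:
    def __init__(s,n):
        c=get_calibration(n); s.f=200/np.tan(np.radians(c['fovy']/2)); s.c=np.array([c['cx'],c['cy']]); s.e=c['eye']; s.R=R.from_euler('xyz',c['orientation'],degrees=True).as_matrix()
    def proj(s,P):
        q=(np.atleast_2d(P)-s.e)@s.R; return np.c_[s.c[0]-s.f*q[:,0]/q[:,2], s.c[1]+s.f*q[:,1]/q[:,2]]
    def onz(s,uv,z):
        d=s.R@np.array([(uv[0]-s.c[0])/s.f,-(uv[1]-s.c[1])/s.f,-1]); return s.e+d*(z-s.e[2])/d[2]
E
python3 - <<'E'
import cv2
a=cv2.imread('pics/top0.png')[140:230,255:375]; b=cv2.imread('pics/scene0.png')[175:280,260:380]
cv2.imwrite('pics/c_top.png',cv2.resize(a,None,fx=6,fy=6,interpolation=cv2.INTER_CUBIC))
cv2.imwrite('pics/c_sc.png',cv2.resize(b,None,fx=5.5,fy=5.5,interpolation=cv2.INTER_CUBIC))
E
```

```text
(no output)
```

View pics/c_top.png

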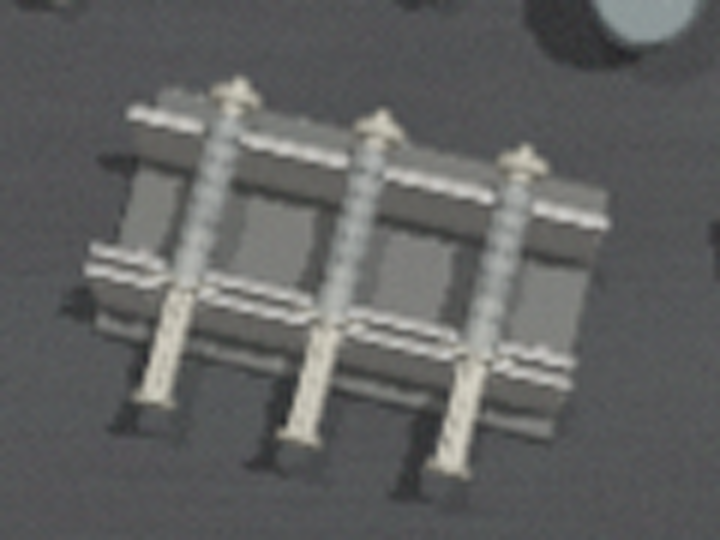

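View pics/c_sc.png

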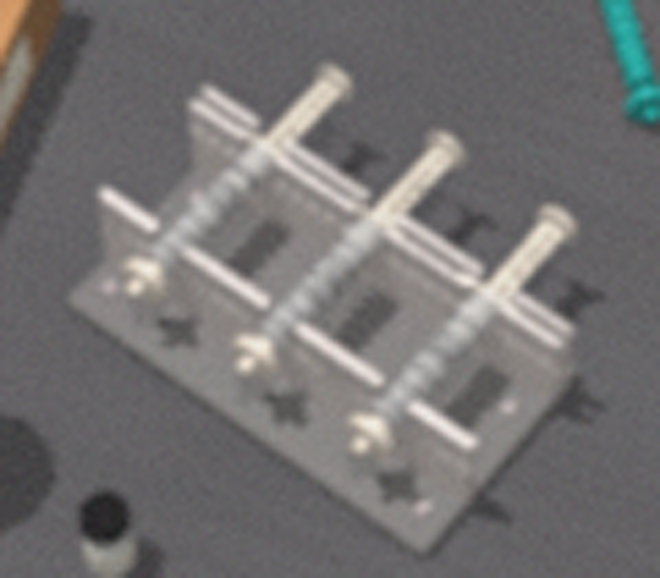

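The crops show three clear syringes with white plungers. In the top crop the outlet tips are at (238,78), (382,112) and (525,147), and the thumb rests are at (153,403), (300,443) and (447,473). I'll fit the rack pose, and the tray from its rim.

```bash
cat > fit.py <<'E'
from h import *
T,S=Cam('top'),Cam('scene')
ct=lambda p:(np.array(p)+.5)/6-.5+[255,140]
cs=lambda p:(np.array(p)+.5)/5.5-.5+[260,175]
L='L'
obs=[(T,ct(p),q) for p,q in [((130,113),(33,L,68)),((607,222),(33,'-L',68)),((90,250),(-36,L,68)),((573,364),(-36,'-L',68)),
 ((238,78),(64,70,55)),((382,112),(64,0,55)),((525,147),(64,-70,55)),((607,188),(65,-115,10)),((552,437),(-65,-115,10))]]
obs+=[(S,cs(p),q) for p,q in [((70,300),(65,-115,10)),((422,553),(65,115,10)),((576,368),(-65,115,10)),((102,192),(33,'-L',68)),((475,443),(33,L,68)),((572,332),(-36,L,68)),((200,93),(-36,'-L',68))]]
def P(q,x):
    y={'L':x[3],'-L':-x[3]}.get(q[1],q[1]); c,s=np.cos(x[2]),np.sin(x[2])
    return np.array([x[0]+c*q[0]-s*y,x[1]+s*q[0]+c*y,q[2]])
f=lambda x:np.concatenate([c.proj(P(q,x))[0]-u for c,u,q in obs])
def fit():return least_squares(f,[600,0,0,115],loss='soft_l1',x_scale=[100,100,.1,10])
if __name__=='__main__':
    s=fit(); print(s.x[:2],np.degrees(s.x[2]),s.x[3]); print(s.fun.reshape(-1,2).round(1).tolist())
    x=s.x
    # thumb rests: rear face centre ~ assume top z=66 edge; project prediction for drawn
    for y,pt in zip((70,0,-70),[(153,403),(300,443),(447,473)]):
        w=T.onz(ct(pt),55); c,si=np.cos(x[2]),np.sin(x[2]); d=w[:2]-x[:2]; print('thumb rack', c*d[0]+si*d[1],-si*d[0]+c*d[1], w[:2], 'drawn at',P((-101,y,55),x)[:2])
    tr=[T.onz(p,30)[:2] for p in [(172,157),(224,159),(216,236),(161,233)]]
    print(np.array(tr).round(),np.mean(tr,0),np.linalg.norm(np.diff(tr+tr[:1],axis=0),axis=1))
E
python3 fit.py
python3 - <<'E'
import cv2
a=cv2.imread('pics/top0.png')[145:245,150:235]; b=cv2.imread('pics/scene0.png')[215:325,395:495]
a=cv2.resize(a,(425,500),interpolation=cv2.INTER_CUBIC);b=cv2.resize(b,(500,550),interpolation=cv2.INTER_CUBIC)[:500,:375]
cv2.imwrite('pics/c_tray.png',cv2.hconcat([a,b]))
E
```

```text
[603.11016528 -35.22604601] -13.017851923644457 114.75343887559116
[[-0.3, -0.7], [-0.4, -0.4], [-0.0, -0.7], [-0.1, -0.7], [-0.0, 0.1], [-0.3, -0.0], [-0.2, -0.3], [0.1, 0.7], [-0.4, 1.3], [-0.4, -1.4], [1.4, -1.3], [2.0, -1.6], [-0.3, -0.7], [-0.3, -0.2], [-2.3, 1.5], [-1.9, 0.9]]
thumb rack -98.71206562070124 68.91709490546043 [522.45890171  54.1552247 ] drawn at [520.47369679  55.72566688]
thumb rack -100.92351246378344 -1.7916645349988762 [504.37681357 -14.23817591] drawn at [504.70587251 -12.47532811]
thumb rack -98.57390857542788 -70.87560220782537 [491.10455547 -82.0759106 ] drawn at [488.93804823 -80.6763231 ]
[[673. 377.]
 [669. 225.]
 [442. 233.]
 [449. 388.]] [558.14524978 305.79160655] [152.69179136 226.62801737 154.8784657  224.51587708]
```

View pics/c_tray.png

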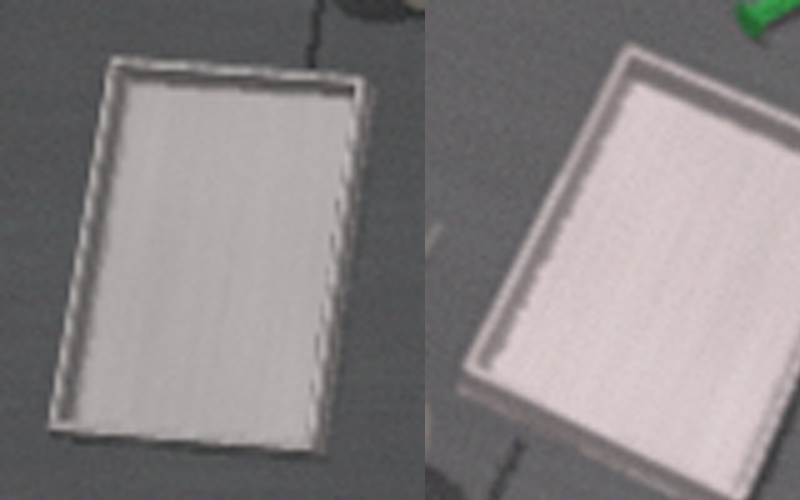

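```bash
python3 - <<'E'
s=open('fit.py').read()
s=s.replace("((572,332),(-36,L,68)),((200,93),(-36,'-L',68))","((572,332),(-46,L,68)),((205,88),(-46,'-L',68))").replace("[((70,300),(65,-115,10)),((422,553),(65,115,10)),((576,368),(-65,115,10))","[((70,300),(65,-115,5)),((422,553),(65,115,5)),((576,368),(-65,115,5))")
s+='''
    th=x[2]
    for q in [(-130,70),(-130,0),(-130,-70),(0,70)]:
        w=P((*q,0),x); d=w[:2]-[132.55,585.18]
        a=np.radians(167.235); print(q,w[:2].round(1),'tool shift',round(d@[np.cos(a),np.sin(a)],1),round(d@[np.sin(a),-np.cos(a)],1))
'''
open('fit.py','w').write(s)
E
python3 fit.py
```

```text
[603.70985594 -35.34891682] -13.146715964528559 114.77339130804413
[[-0.2, -1.0], [-0.4, -0.5], [-0.0, -1.0], [-0.1, -0.8], [0.1, -0.1], [-0.2, -0.2], [-0.1, -0.5], [0.2, 0.6], [-0.4, 1.1], [-0.4, -0.4], [1.1, -0.3], [1.7, -0.5], [-0.4, -0.6], [-0.5, 0.0], [-0.2, -0.8], [-0.5, -0.4]]
thumb rack -99.47873706213198 68.67816091713884 [522.45890171  54.1552247 ] drawn at [521.27815595  55.7884237 ]
thumb rack -101.53114724784191 -2.03539344960274 [504.37681357 -14.23817591] drawn at [505.3569807  -12.37693538]
thumb rack -99.02617262453579 -71.11387189949149 [491.10455547 -82.0759106 ] drawn at [489.43580544 -80.54229446]
[[673. 377.]
 [669. 225.]
 [442. 233.]
 [449. 388.]] [558.14524978 305.79160655] [152.69179136 226.62801737 154.8784657  224.51587708]
(-130, 70) [493.   62.4] tool shift -467.1 -430.2
(-130, 0) [477.1  -5.8] tool shift -466.6 -500.2
(-130, -70) [461.2 -73.9] tool shift -466.2 -570.2
(0, 70) [619.6  32.8] tool shift -597.1 -431.1
```

Request:
{"fn": "step_arm", "kwargs": {
  "rows": [
    [[-38,-36,0],0],
    [[-78,-72,0],0],
    [[-116,-108,0],0],
    [[-155,-143,0],0],
    [[-194,-179,0],0],
    [[-232,-215,0],0],
    [[-271,-251,0],0],
    [[-310,-287,0],0],
    [[-349,-322,0],0],
    [[-388,-358,0],0],
    [[-426,-394,0],0],
    [[-465,-430,0],0]
  ],
  "fingers": 0
}}

```text
time: 1.3
tool_pos: [472.8, 88.6, 242.1]
tcp_rot: [180.0, -0.0, 167.2]
ft_force: [0.2, 1.1, 0.5]
finger_gap: -0.0
grip_force: 0.0
```

Request:
{"fn": "step_arm", "kwargs": {
  "rows": [
    [[0,0,35],0],
    [[0,0,75],0],
    [[0,0,110],0],
    [[0,0,135],0],
    [[0,0,145],0],
    [[0,0,145],0],
    [[0,0,145],0],
    [[0,0,145],0]
  ]
}}

```text
time: 2.1
tool_pos: [473.6, 90.8, 99.3]
tcp_rot: [179.9, 0.2, 167.2]
ft_force: [0.1, 0.1, 0.6]
finger_gap: -0.0
grip_force: 0.0
```

Run:
```python
from h import *
s=r.sense(); print(s['time'],s['tool_pos'],s['tcp_rot'],s['ft_force'])
a=snapshot('top')[140:260,235:375]; b=snapshot('scene')[160:280,280:400]
cv2.imwrite('pics/a1.png',cv2.hconcat([cv2.resize(a,(420,360),interpolation=cv2.INTER_CUBIC),cv2.resize(b,(360,360),interpolation=cv2.INTER_CUBIC)]))
```

```text
2.1 [473.63938079  90.79867612  99.26187132] [1.79945158e+02 1.74344095e-01 1.67243362e+02] [0.13001326 0.14239572 0.55911641]
```

View pics/a1.png

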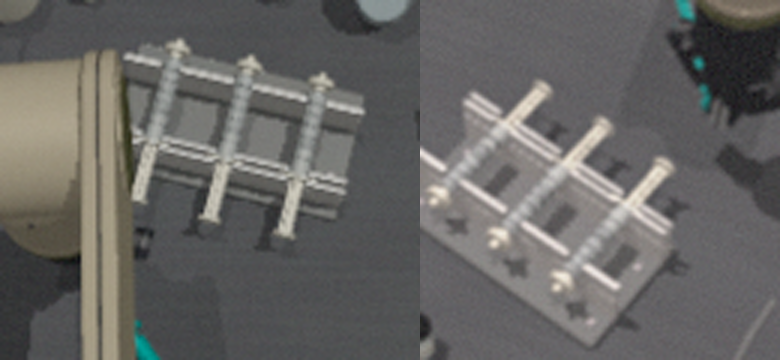

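Request:
{"fn": "step_arm", "kwargs": {
  "rows": [
    [[-12,-12,0],0],
    [[-25,-23,0],0],
    [[-25,-23,20],0],
    [[-25,-23,40],0],
    [[-25,-23,47],0],
    [[-25,-23,47],0],
    [[-25,-23,47],0]
  ]
}}

```text
time: 2.9
tool_pos: [492.1, 62.5, 51.1]
tcp_rot: [180.0, 0.0, 167.2]
ft_force: [-0.3, 0.6, 0.3]
finger_gap: -0.1
grip_force: 0.0
```

Request:
{"fn": "step_arm", "kwargs": {
  "rows": [
    [[-2,0,0],0],
    [[-4,0,0],0],
    [[-6,0,0],0],
    [[-8,0,0],0],
    [[-10,0,0],0],
    [[-10,0,0],0]
  ]
}}

```text
time: 3.5
tool_pos: [501.6, 60.4, 50.4]
tcp_rot: [180.0, 0.0, 167.2]
ft_force: [0.3, -0.1, -0.2]
finger_gap: -0.1
grip_force: 0.0
```

Request:
{"fn": "step_arm", "kwargs": {
  "rows": [
    [[-1,0,0],0],
    [[-2,0,0],0],
    [[-3,0,0],0],
    [[-4,0,0],0],
    [[-5,0,0],0],
    [[-6,0,0],0],
    [[-7,0,0],0],
    [[-8,0,0],0],
    [[-9,0,0],0]
  ]
}}

```text
time: 4.4
tool_pos: [510.1, 58.4, 50.3]
tcp_rot: [-180.0, -0.0, 167.2]
ft_force: [-0.8, -0.2, 0.8]
finger_gap: -0.3
grip_force: 0.0
```

Request:
{"fn": "step_arm", "kwargs": {
  "rows": [
    [[-1,0,0],0],
    [[-2,0,0],0],
    [[-2,0,0],0]
  ]
}}

```text
time: 4.7
tool_pos: [511.7, 58.0, 50.1]
tcp_rot: [-180.0, -0.0, 167.2]
ft_force: [-1.2, 0.9, 0.5]
finger_gap: -0.3
grip_force: 0.8
```

Request:
{"fn": "step_arm", "kwargs": {
  "rows": [
    [[-1,0,0],0],
    [[-2,0,0],0],
    [[-2,0,0],0]
  ]
}}

```text
time: 5.0
tool_pos: [513.6, 57.6, 50.1]
tcp_rot: [-180.0, -0.0, 167.2]
ft_force: [-4.4, 1.3, 0.6]
finger_gap: 0.0
grip_force: 2.0
```

Request:
{"fn": "step_arm", "kwargs": {
  "rows": [
    [[-1,0,0],0],
    [[-2,0,0],0],
    [[-3,0,0],0]
  ]
}}

```text
time: 5.3
tool_pos: [516.8, 56.9, 50.2]
tcp_rot: [-180.0, -0.0, 167.2]
ft_force: [-3.8, 2.0, 0.8]
finger_gap: 0.3
grip_force: 2.1
```

Request:
{"fn": "step_arm", "kwargs": {
  "rows": [
    [[-1,0,0],0],
    [[-2,0,0],0],
    [[-3,0,0],0]
  ]
}}

```text
time: 5.6
tool_pos: [519.8, 56.2, 50.2]
tcp_rot: [-180.0, -0.0, 167.2]
ft_force: [-4.2, 0.8, 0.8]
finger_gap: -0.1
grip_force: 2.1
```

Request:
{"fn": "step_arm", "kwargs": {
  "rows": [
    [[-1,0,0],0],
    [[-2,0,0],0],
    [[-3,0,0],0]
  ]
}}

```text
time: 5.9
tool_pos: [522.8, 55.5, 50.3]
tcp_rot: [-180.0, -0.0, 167.2]
ft_force: [-4.7, -0.0, 0.1]
finger_gap: 0.1
grip_force: 2.1
```

Request:
{"fn": "step_arm", "kwargs": {
  "rows": [
    [[-1.5,0,0],0],
    [[-3.5,0,0],0],
    [[-5.5,0,0],0],
    [[-7.5,0,0],0],
    [[-9.5,0,0],0],
    [[-11.5,0,0],0],
    [[-13.5,0,0],0],
    [[-15.5,0,0],0],
    [[-17.5,0,0],0],
    [[-19.5,0,0],0],
    [[-21,0,0],0],
    [[-22,0,0],0]
  ]
}}

```text
time: 7.1
tool_pos: [544.4, 50.6, 50.3]
tcp_rot: [-180.0, 0.0, 167.2]
ft_force: [-4.8, -1.6, 1.6]
finger_gap: -0.2
grip_force: 2.1
```

Request:
{"fn": "step_arm", "kwargs": {
  "rows": [
    [[-1,0,0],0],
    [[-2,0,0],0],
    [[-3,0,0],0],
    [[-4,0,0],0],
    [[-5,0,0],0],
    [[-6,0,0],0]
  ]
}}

```text
time: 7.7
tool_pos: [550.1, 49.3, 50.3]
tcp_rot: [-180.0, -0.0, 167.2]
ft_force: [-5.1, -1.5, -0.0]
finger_gap: 0.3
grip_force: 2.1
```

Request:
{"fn": "step_arm", "kwargs": {
  "rows": [
    [[-1,0,0],0],
    [[-2,0,0],0],
    [[-3,0,0],0],
    [[-3,0,0],0]
  ]
}}

```text
time: 8.1
tool_pos: [553.2, 48.7, 50.3]
tcp_rot: [180.0, 0.0, 167.2]
ft_force: [-3.8, -2.0, 0.4]
finger_gap: -0.2
grip_force: 1.6
```

Request:
{"fn": "step_arm", "kwargs": {
  "rows": [
    [[-0.5,0,0],0],
    [[-1,0,0],0],
    [[-1,0,0],0]
  ]
}}

```text
time: 8.4
tool_pos: [554.0, 48.5, 50.3]
tcp_rot: [180.0, 0.0, 167.2]
ft_force: [-4.3, -1.9, 0.7]
finger_gap: -0.4
grip_force: 1.8
```

Request:
{"fn": "step_arm", "kwargs": {
  "rows": [
    [[-0.5,0,0],0],
    [[-1,0,0],0],
    [[-1,0,0],0]
  ]
}}

```text
time: 8.7
tool_pos: [555.0, 48.3, 50.3]
tcp_rot: [180.0, 0.0, 167.2]
ft_force: [-3.7, -1.0, 0.5]
finger_gap: -0.2
grip_force: 1.9
```

Request:
{"fn": "step_arm", "kwargs": {
  "rows": [
    [[-0.5,0,0],0],
    [[-1,0,0],0],
    [[-1,0,0],0]
  ]
}}

```text
time: 9.0
tool_pos: [555.9, 48.1, 50.3]
tcp_rot: [-180.0, -0.0, 167.2]
ft_force: [-3.8, -1.9, 0.7]
finger_gap: 0.0
grip_force: 2.0
```

Request:
{"fn": "step_arm", "kwargs": {
  "rows": [
    [[-0.5,0,0],0],
    [[-1,0,0],0],
    [[-1,0,0],0]
  ]
}}

```text
time: 9.3
tool_pos: [556.0, 48.0, 50.1]
tcp_rot: [-180.0, -0.1, 167.2]
ft_force: [-8.8, -1.3, 3.5]
finger_gap: -0.0
grip_force: 4.2
```

Request:
{"fn": "step_arm", "kwargs": {
  "rows": [
    [[-0.5,0,0],0],
    [[-0.5,0,0],0]
  ]
}}

```text
time: 9.5
tool_pos: [556.0, 48.0, 49.9]
tcp_rot: [-180.0, -0.2, 167.2]
ft_force: [-10.4, -1.2, 4.2]
finger_gap: -0.2
grip_force: 5.3
```

Request:
{"fn": "step_arm", "kwargs": {
  "rows": [
    [[-0.5,0,0],0],
    [[-0.5,0,0],0]
  ]
}}

```text
time: 9.7
tool_pos: [556.0, 48.0, 49.8]
tcp_rot: [-180.0, -0.2, 167.2]
ft_force: [-13.8, -0.6, 6.5]
finger_gap: -0.0
grip_force: 6.5
```

Syringe 1, on the left, was even at about 4.5 N and is now home. Next is the middle one.

Request:
{"fn": "step_arm", "kwargs": {
  "rows": [
    [[5,0,0],0],
    [[20,0,0],0],
    [[38,0,0],0],
    [[56,0,0],0],
    [[56,-20,0],0],
    [[56,-45,0],0],
    [[56,-70,0],0],
    [[56,-70,0],0],
    [[56,-70,0],0]
  ]
}}

```text
time: 10.6
tool_pos: [488.8, -8.5, 51.0]
tcp_rot: [180.0, 0.1, 167.1]
ft_force: [-0.5, 0.5, 0.1]
finger_gap: -0.0
grip_force: 0.0
```

Request:
{"fn": "step_arm", "kwargs": {
  "rows": [
    [[-1,0,0],0],
    [[-2,0,0],0],
    [[-3,0,0],0],
    [[-4,0,0],0],
    [[-4,0,0],0]
  ]
}}

```text
time: 11.1
tool_pos: [491.8, -8.9, 50.3]
tcp_rot: [-180.0, 0.0, 167.3]
ft_force: [0.3, 0.7, -0.1]
finger_gap: -0.0
grip_force: 0.0
```

Request:
{"fn": "step_arm", "kwargs": {
  "rows": [
    [[-1,0,0],0],
    [[-2,0,0],0],
    [[-2,0,0],0]
  ]
}}

```text
time: 11.4
tool_pos: [493.7, -9.7, 50.3]
tcp_rot: [180.0, 0.0, 167.2]
ft_force: [0.4, -0.3, -0.4]
finger_gap: 0.1
grip_force: 0.0
```

Request:
{"fn": "step_arm", "kwargs": {
  "rows": [
    [[-1,0,0],0],
    [[-2,0,0],0],
    [[-2,0,0],0]
  ]
}}

```text
time: 11.7
tool_pos: [494.2, -9.7, 49.6]
tcp_rot: [-180.0, -0.2, 167.2]
ft_force: [-5.1, 2.3, 2.4]
finger_gap: -0.3
grip_force: 2.8
```

Request:
{"fn": "step_arm", "kwargs": {
  "rows": [
    [[-1,0,0],0],
    [[-2,0,0],0],
    [[-2,0,0],0]
  ]
}}

```text
time: 12.0
tool_pos: [495.3, -10.0, 49.2]
tcp_rot: [-180.0, -0.3, 167.2]
ft_force: [-8.2, 2.1, 2.6]
finger_gap: 0.0
grip_force: 4.1
```

Request:
{"fn": "step_arm", "kwargs": {
  "rows": [
    [[-1,0,0],0],
    [[-2,0,0],0],
    [[-2,0,0],0]
  ]
}}

```text
time: 12.3
tool_pos: [497.0, -10.4, 49.0]
tcp_rot: [-180.0, -0.3, 167.2]
ft_force: [-8.9, 2.6, 2.6]
finger_gap: 0.0
grip_force: 4.5
```

Request:
{"fn": "step_arm", "kwargs": {
  "rows": [
    [[-1,0,0],0],
    [[-2,0,0],0],
    [[-2,0,0],0]
  ]
}}

```text
time: 12.6
tool_pos: [498.8, -10.8, 49.0]
tcp_rot: [-180.0, -0.3, 167.2]
ft_force: [-8.2, 1.9, 2.1]
finger_gap: 0.1
grip_force: 4.8
```

Request:
{"fn": "step_arm", "kwargs": {
  "rows": [
    [[-1,0,0],0],
    [[-2,0,0],0],
    [[-2,0,0],0]
  ]
}}

```text
time: 12.9
tool_pos: [500.6, -11.2, 48.9]
tcp_rot: [-180.0, -0.4, 167.2]
ft_force: [-10.7, 2.1, 1.7]
finger_gap: 0.1
grip_force: 5.1
```

Request:
{"fn": "step_arm", "kwargs": {
  "rows": [
    [[-1,0,0],0],
    [[-2,0,0],0],
    [[-2,0,0],0]
  ]
}}

```text
time: 13.2
tool_pos: [502.4, -11.6, 48.8]
tcp_rot: [-180.0, -0.4, 167.2]
ft_force: [-10.3, 3.1, 2.5]
finger_gap: -0.3
grip_force: 5.5
```

Request:
{"fn": "step_arm", "kwargs": {
  "rows": [
    [[-1,0,0],0],
    [[-2,0,0],0],
    [[-2,0,0],0]
  ]
}}

```text
time: 13.5
tool_pos: [504.2, -12.1, 48.7]
tcp_rot: [-180.0, -0.4, 167.2]
ft_force: [-11.6, 2.6, 3.4]
finger_gap: -0.0
grip_force: 5.8
```

The middle syringe climbed from about 8 N to 12 N, so it is the blocked one and I've stopped pushing it. I'll back off and try the right one.

Request:
{"fn": "step_arm", "kwargs": {
  "rows": [
    [[4,0,0],0],
    [[17,0,0],0],
    [[17,-20,0],0],
    [[17,-45,0],0],
    [[17,-70,0],0],
    [[17,-70,0],0],
    [[17,-70,0],0]
  ]
}}

```text
time: 14.2
tool_pos: [475.5, -77.6, 50.5]
tcp_rot: [180.0, 0.1, 167.1]
ft_force: [0.8, -0.1, -0.6]
finger_gap: 0.1
grip_force: 0.0
```

Request:
{"fn": "step_arm", "kwargs": {
  "rows": [
    [[-1,0,0],0],
    [[-2,0,0],0],
    [[-3,0,0],0],
    [[-3,0,0],0]
  ]
}}

```text
time: 14.6
tool_pos: [478.4, -77.5, 50.3]
tcp_rot: [180.0, 0.0, 167.3]
ft_force: [0.5, -0.1, 0.2]
finger_gap: 0.1
grip_force: 0.0
```

Request:
{"fn": "step_arm", "kwargs": {
  "rows": [
    [[-1,0,0],0],
    [[-2,0,0],0],
    [[-3,0,0],0],
    [[-3,0,0],0]
  ]
}}

```text
time: 15.0
tool_pos: [480.6, -78.4, 50.0]
tcp_rot: [180.0, -0.1, 167.2]
ft_force: [-2.1, 1.2, 0.6]
finger_gap: -0.3
grip_force: 1.3
```

Request:
{"fn": "step_arm", "kwargs": {
  "rows": [
    [[-1,0,0],0],
    [[-2,0,0],0],
    [[-2,0,0],0]
  ]
}}

```text
time: 15.3
tool_pos: [481.3, -78.5, 49.4]
tcp_rot: [180.0, -0.2, 167.2]
ft_force: [-7.3, 2.0, 1.0]
finger_gap: -0.1
grip_force: 3.7
```

Request:
{"fn": "step_arm", "kwargs": {
  "rows": [
    [[-1,0,0],0],
    [[-2,0,0],0],
    [[-3,0,0],0],
    [[-3,0,0],0]
  ]
}}

```text
time: 15.7
tool_pos: [484.1, -79.2, 49.3]
tcp_rot: [180.0, -0.2, 167.2]
ft_force: [-7.3, 2.5, 2.5]
finger_gap: 0.3
grip_force: 3.8
```

Request:
{"fn": "step_arm", "kwargs": {
  "rows": [
    [[-1,0,0],0],
    [[-2,0,0],0],
    [[-3,0,0],0],
    [[-3,0,0],0]
  ]
}}

```text
time: 16.1
tool_pos: [487.1, -79.8, 49.4]
tcp_rot: [180.0, -0.2, 167.2]
ft_force: [-7.7, 2.2, 1.3]
finger_gap: -0.0
grip_force: 3.8
```

Request:
{"fn": "step_arm", "kwargs": {
  "rows": [
    [[-1,0,0],0],
    [[-2,0,0],0],
    [[-3,0,0],0],
    [[-3,0,0],0]
  ]
}}

```text
time: 16.5
tool_pos: [490.0, -80.5, 49.4]
tcp_rot: [180.0, -0.2, 167.2]
ft_force: [-7.7, 2.3, 2.7]
finger_gap: -0.2
grip_force: 3.8
```

Request:
{"fn": "step_arm", "kwargs": {
  "rows": [
    [[-1.5,0,0],0],
    [[-3.5,0,0],0],
    [[-6,0,0],0],
    [[-8.5,0,0],0],
    [[-11,0,0],0],
    [[-13.5,0,0],0],
    [[-16,0,0],0],
    [[-18.5,0,0],0],
    [[-21,0,0],0],
    [[-23.5,0,0],0],
    [[-25.5,0,0],0],
    [[-27,0,0],0]
  ]
}}

```text
time: 17.7
tool_pos: [516.7, -86.7, 49.7]
tcp_rot: [-180.0, -0.2, 167.2]
ft_force: [-7.6, 1.4, 5.0]
finger_gap: 0.1
grip_force: 4.2
```

Request:
{"fn": "step_arm", "kwargs": {
  "rows": [
    [[-1,0,0],0],
    [[-2,0,0],0],
    [[-3,0,0],0],
    [[-4,0,0],0],
    [[-4,0,0],0]
  ]
}}

```text
time: 18.2
tool_pos: [520.7, -87.7, 49.9]
tcp_rot: [-180.0, -0.2, 167.2]
ft_force: [-7.4, 0.6, 4.1]
finger_gap: 0.1
grip_force: 3.7
```

Request:
{"fn": "step_arm", "kwargs": {
  "rows": [
    [[-0.5,0,0],0],
    [[-1,0,0],0],
    [[-1.5,0,0],0],
    [[-1.5,0,0],0]
  ]
}}

```text
time: 18.6
tool_pos: [522.1, -88.0, 49.9]
tcp_rot: [-180.0, -0.2, 167.2]
ft_force: [-6.9, 1.3, 5.1]
finger_gap: 0.2
grip_force: 3.9
```

Request:
{"fn": "step_arm", "kwargs": {
  "rows": [
    [[-0.5,0,0],0],
    [[-1,0,0],0],
    [[-1,0,0],0]
  ]
}}

```text
time: 18.9
tool_pos: [523.1, -88.2, 49.9]
tcp_rot: [-180.0, -0.2, 167.2]
ft_force: [-8.2, 0.9, 4.3]
finger_gap: -0.2
grip_force: 3.9
```

Request:
{"fn": "step_arm", "kwargs": {
  "rows": [
    [[-0.5,0,0],0],
    [[-1,0,0],0],
    [[-1,0,0],0]
  ]
}}

```text
time: 19.2
tool_pos: [523.6, -88.3, 49.7]
tcp_rot: [-180.0, -0.2, 167.2]
ft_force: [-8.8, 1.5, 6.7]
finger_gap: 0.2
grip_force: 4.9
```

Request:
{"fn": "step_arm", "kwargs": {
  "rows": [
    [[-0.7,0,0],0],
    [[-0.7,0,0],0]
  ]
}}

```text
time: 19.4
tool_pos: [523.7, -88.3, 49.6]
tcp_rot: [-180.0, -0.3, 167.2]
ft_force: [-12.4, 2.2, 9.1]
finger_gap: -0.1
grip_force: 6.5
```

Request:
{"fn": "step_arm", "kwargs": {
  "rows": [
    [[-0.7,0,0],0],
    [[-0.7,0,0],0]
  ]
}}

```text
time: 19.6
tool_pos: [523.7, -88.3, 49.3]
tcp_rot: [-180.0, -0.4, 167.2]
ft_force: [-16.1, 3.0, 10.0]
finger_gap: -0.0
grip_force: 8.1
```

Both clear ones are home. Next I'll pick the middle one.

Request:
{"fn": "step_arm", "kwargs": {
  "rows": [
    [[3,0,0],0],
    [[12,0,0],0],
    [[14,0,-30],0],
    [[14,0,-70],0],
    [[14,0,-110],0],
    [[-10,35,-110],0],
    [[-40,60,-110],0],
    [[-63,70,-110],0],
    [[-63,70,-110],0],
    [[-63,70,-110],0],
    [[-63,70,-110],0]
  ],
  "fingers": 0.55,
  "squeeze": 25
}}

```text
time: 20.7
tool_pos: [602.9, -34.8, 160.1]
tcp_rot: [-180.0, -0.0, 167.2]
ft_force: [-0.3, 0.4, -0.1]
finger_gap: 46.5
grip_force: 0.0
```

Run:
```python
from h import *
s=r.sense(); p=s['tool_pos']; print(p,s['finger_gap'])
d=p[:2]-[603.7,-35.35]; c,q=np.cos(np.radians(-13.15)),np.sin(np.radians(-13.15)); print(c*d[0]+q*d[1],-q*d[0]+c*d[1])
a=snapshot('top')[130:230,250:370]; b=snapshot('scene')[160:280,260:390]
cv2.imwrite('pics/a2.png',cv2.hconcat([cv2.resize(a,(420,350),interpolation=cv2.INTER_CUBIC),cv2.resize(b,(379,350),interpolation=cv2.INTER_CUBIC)]))
```

```text
[602.8596006  -34.84556268 160.09728805] 46.53539744434851
-0.9331223657403297 0.3000180192223094
```

View pics/a2.png

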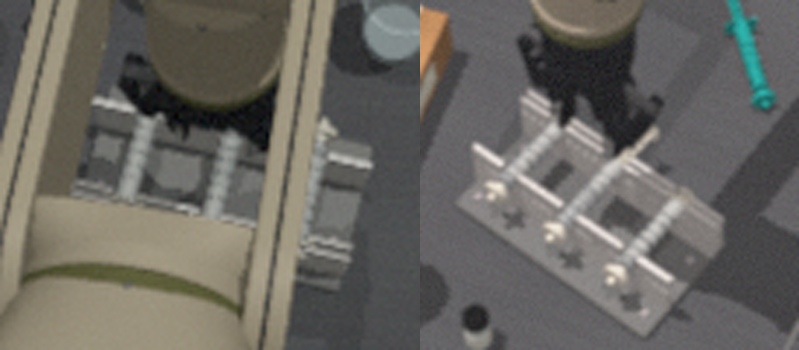

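The outer two plungers are home and the gripper straddles the middle syringe, near (620,190) in the scene half. I'll descend and grip.

Request:
{"fn": "step_arm", "kwargs": {
  "rows": [
    [[0,0,35],0],
    [[0,0,70],0],
    [[0,0,92],0],
    [[0,0,104],0],
    [[0,0,112],0],
    [[0,0,112],0],
    [[0,0,112],0]
  ]
}}

```text
time: 21.5
tool_pos: [604.6, -34.8, 49.7]
tcp_rot: [180.0, 0.1, 167.2]
ft_force: [-0.1, 0.2, 0.4]
finger_gap: 46.7
grip_force: 0.0
```

Request:
{"fn": "step_arm", "kwargs": {
  "rows": [
    [[0,0,0],0],
    [[0,0,0],0],
    [[0,0,0],0],
    [[0,0,0],0],
    [[0,0,0],0],
    [[0,0,0],0],
    [[0,0,0],0],
    [[0,0,0],0]
  ],
  "fingers": 0,
  "squeeze": 30
}}

```text
time: 22.3
tool_pos: [604.5, -35.1, 49.5]
tcp_rot: [-180.0, 0.1, 167.2]
ft_force: [-1.7, -3.2, 6.8]
finger_gap: 16.1
grip_force: 29.4
```

Request:
{"fn": "step_arm", "kwargs": {
  "rows": [
    [[0,0,0],0],
    [[0,0,0],0],
    [[0,0,0],0],
    [[0,0,3],0],
    [[0,0,3],0]
  ],
  "fingers": 0.4
}}

```text
time: 22.8
tool_pos: [603.2, -34.4, 44.5]
tcp_rot: [-180.0, -0.1, 167.2]
ft_force: [-0.1, 0.2, -0.1]
finger_gap: 34.1
grip_force: 0.0
```

Request:
{"fn": "step_arm", "kwargs": {
  "rows": [
    [[0,0,0],0],
    [[0,0,0],0],
    [[0,0,0],0],
    [[0,0,0],0],
    [[0,0,0],0],
    [[0,0,0],0],
    [[0,0,0],0]
  ],
  "fingers": 0
}}

```text
time: 23.5
tool_pos: [603.5, -34.9, 45.1]
tcp_rot: [-180.0, -0.0, 167.2]
ft_force: [-2.5, -4.0, -1.5]
finger_gap: 16.0
grip_force: 29.2
```

Good: about 16 mm is the barrel with its pad compliance. Lift straight up.

Request:
{"fn": "step_arm", "kwargs": {
  "rows": [
    [[0,0,-5],0],
    [[0,0,-12],0],
    [[0,0,-22],0],
    [[0,0,-35],0],
    [[0,0,-50],0],
    [[0,0,-70],0],
    [[0,0,-90],0],
    [[0,0,-105],0],
    [[0,0,-105],0],
    [[0,0,-105],0]
  ]
}}

```text
time: 24.5
tool_pos: [604.0, -34.4, 150.7]
tcp_rot: [180.0, 0.1, 167.2]
ft_force: [-0.6, 0.6, -0.4]
finger_gap: 16.0
grip_force: 29.5
```

Run:
```python
from h import *
s=r.sense(); p=s['tool_pos']; print(p,s['tcp_rot'],s['finger_gap'],s['ft_force'])
a=np.radians(s['tcp_rot'][2]); ex=np.array([np.cos(a),np.sin(a)]); ey=np.array([np.sin(a),-np.cos(a)])
T=Cam('top');S=Cam('scene')
cor=[(110,62),(363,78),(322,450),(52,430)]
w=[T.onz((np.array(c)+.5)/5-.5+[150,145],30) for c in cor]; print(np.round(w),np.mean(w,0))
m=np.mean(w,0)[:2]; d=m-p[:2]; print('shift',d@ex,d@ey)
b=snapshot('scene')[130:270,270:410]
cv2.imwrite('pics/a3.png',cv2.resize(b,(560,560),interpolation=cv2.INTER_CUBIC))
# scene check, corners: crop 5x at (395,215), offset 425
for c in [(632-425,48),(466-425,372)]: print('scene corner',S.onz((np.array(c)+.5)/5-.5+[395,215],30))
```

```text
[603.9938765 -34.4476427 150.7393394] [1.79988234e+02 6.17656500e-02 1.67242416e+02] 15.962030226233319 [-0.62930377  0.58189007 -0.40177317]
[[673. 379.  30.]
 [665. 230.  30.]
 [446. 239.  30.]
 [456. 391.  30.]] [559.86147149 309.67505517  30.        ]
shift 119.03433753417258 325.8817682058405
scene corner [450.53082889 249.20893273  30.        ]
scene corner [670.33470575 232.8757712   30.        ]
```

View pics/a3.png

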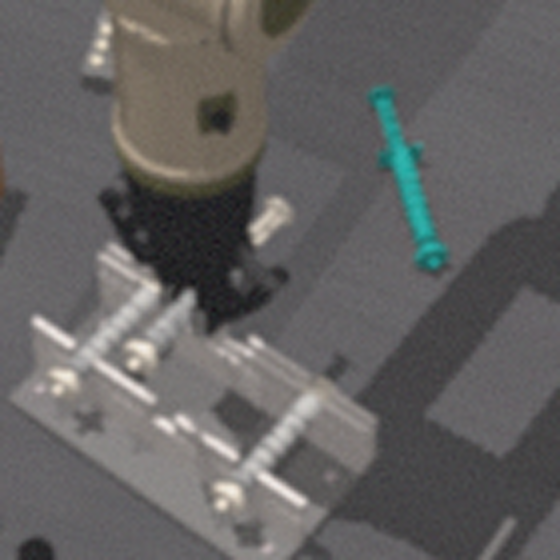

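The barrel is held level, but the fingertips reach about 21 mm below its axis, so in the tray they'd meet the floor before the syringe does. I'll set it back into its notch and regrip about 8 mm higher, so that it can be laid without a drop.

Request:
{"fn": "step_arm", "kwargs": {
  "rows": [
    [[0.4,-0.6,20],0],
    [[0.4,-0.6,40],0],
    [[0.4,-0.6,55],0],
    [[0.4,-0.6,65],0],
    [[0.4,-0.6,72],0],
    [[0.4,-0.6,77],0],
    [[0.4,-0.6,82],0],
    [[0.4,-0.6,86],0],
    [[0.4,-0.6,90],0],
    [[0.4,-0.6,90],0]
  ]
}}

```text
time: 25.55
tool_pos: [603.0, -35.0, 59.9]
tcp_rot: [-180.0, -0.0, 167.2]
ft_force: [0.2, -0.7, 0.3]
finger_gap: 15.8
grip_force: 29.6
```

No resistance at 15 mm above the seat, so the flange is in its slot.

Request:
{"fn": "step_arm", "kwargs": {
  "rows": [
    [[0,0,4],0],
    [[0,0,8],0],
    [[0,0,11],0],
    [[0,0,13],0],
    [[0,0,14.5],0],
    [[0,0,14.5],0]
  ]
}}

```text
time: 26.15
tool_pos: [603.1, -35.1, 45.5]
tcp_rot: [-180.0, -0.0, 167.2]
ft_force: [-0.8, 0.4, 0.3]
finger_gap: 16.0
grip_force: 29.6
```

Request:
{"fn": "step_arm", "kwargs": {
  "rows": [
    [[0,0,0],0],
    [[0,0,0],0],
    [[0,0,0],0],
    [[0,0,-4],0],
    [[0,0,-8],0],
    [[0,0,-8],0]
  ],
  "fingers": 0.45
}}

```text
time: 26.75
tool_pos: [604.0, -35.1, 55.0]
tcp_rot: [180.0, 0.1, 167.2]
ft_force: [-0.2, 0.7, -0.0]
finger_gap: 38.5
grip_force: 0.0
```

Request:
{"fn": "step_arm", "kwargs": {
  "rows": [
    [[0,0,0],0],
    [[0,0,0],0],
    [[0,0,0],0],
    [[0,0,0],0],
    [[0,0,0],0],
    [[0,0,0],0],
    [[0,0,0],0]
  ],
  "fingers": 0
}}

```text
time: 27.45
tool_pos: [603.3, -35.1, 54.0]
tcp_rot: [-180.0, 0.0, 167.2]
ft_force: [-0.7, 0.2, 3.8]
finger_gap: 16.0
grip_force: 29.6
```

Request:
{"fn": "step_arm", "kwargs": {
  "rows": [
    [[0,0,-4],0],
    [[0,0,-10],0],
    [[0,0,-20],0],
    [[0,0,-35],0],
    [[0,0,-55],0],
    [[0,0,-75],0],
    [[0,0,-90],0],
    [[0,0,-96],0],
    [[0,0,-96],0]
  ]
}}

```text
time: 28.35
tool_pos: [604.0, -35.1, 151.4]
tcp_rot: [180.0, 0.1, 167.2]
ft_force: [-0.2, 0.5, -1.1]
finger_gap: 16.0
grip_force: 29.3
```

Request:
{"fn": "step_arm", "kwargs": {
  "rows": [
    [[5,15,0],0],
    [[15,45,0],-1],
    [[27,80,0],-2],
    [[39,115,0],-4],
    [[51,150,0],-5],
    [[63,185,0],-6],
    [[75,220,0],-7],
    [[87,255,0],-8],
    [[98,288,0],-9],
    [[106,312,0],-10],
    [[111,326,0],-10],
    [[111,328,0],-10]
  ]
}}

```text
time: 29.55
tool_pos: [565.9, 311.2, 148.5]
tcp_rot: [-180.0, -0.1, 177.3]
ft_force: [-0.1, -1.2, -0.2]
finger_gap: 15.4
grip_force: 29.4
```

Run:
```python
from h import *
s=r.sense(); print(s['tool_pos'],s['tcp_rot'],s['finger_gap'],s['ft_force'])
b=snapshot('scene')[160:320,360:500]; a=snapshot('top')[140:260,140:260]
cv2.imwrite('pics/a4.png',cv2.hconcat([cv2.resize(b,(437,500),interpolation=cv2.INTER_CUBIC),cv2.resize(a,(360,500))]))
```

```text
[565.9354725  311.17267184 148.51516495] [-1.79967683e+02 -1.09206257e-01  1.77346787e+02] 15.447986747679366 [-0.10581359 -1.24174317 -0.16076594]
```

View pics/a4.png

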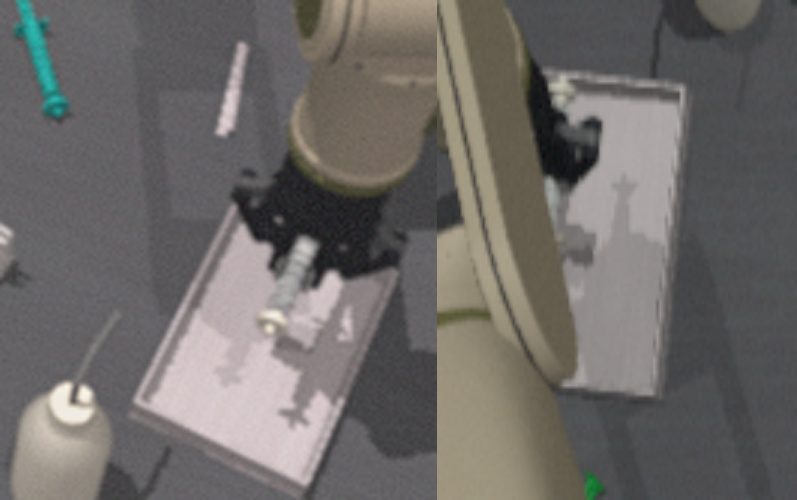

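The syringe is over the tray, aligned and level. I'll lower it.

Request:
{"fn": "step_arm", "kwargs": {
  "rows": [
    [[0,0,25],0],
    [[0,0,50],0],
    [[0,0,75],0],
    [[0,0,95],0],
    [[0,0,108],0],
    [[0,0,116],0],
    [[0,0,122],0],
    [[0,0,126],0],
    [[0,0,128],0],
    [[0,0,128],0]
  ]
}}

```text
time: 30.65
tool_pos: [567.7, 309.5, 22.2]
tcp_rot: [180.0, 0.0, 177.2]
ft_force: [-0.2, -1.2, -0.6]
finger_gap: 15.8
grip_force: 29.4
```

Request:
{"fn": "step_arm", "kwargs": {
  "rows": [
    [[0,0,0.5],0],
    [[0,0,1],0],
    [[0,0,1.5],0],
    [[0,0,1.5],0]
  ]
}}

```text
time: 31.05
tool_pos: [567.4, 309.4, 20.4]
tcp_rot: [180.0, 0.0, 177.2]
ft_force: [-1.1, 0.2, -0.1]
finger_gap: 15.7
grip_force: 29.4
```

Request:
{"fn": "step_arm", "kwargs": {
  "rows": [
    [[0,0,0.5],0],
    [[0,0,1],0],
    [[0,0,1.5],0],
    [[0,0,2],0],
    [[0,0,2],0]
  ]
}}

```text
time: 31.55
tool_pos: [567.3, 309.3, 18.1]
tcp_rot: [-180.0, -0.0, 177.2]
ft_force: [-0.3, -0.5, -0.4]
finger_gap: 15.8
grip_force: 29.4
```

Request:
{"fn": "step_arm", "kwargs": {
  "rows": [
    [[0,0,0.5],0],
    [[0,0,1],0],
    [[0,0,1],0]
  ]
}}

```text
time: 31.85
tool_pos: [567.3, 309.3, 17.2]
tcp_rot: [-180.0, -0.0, 177.2]
ft_force: [0.0, -0.7, -0.7]
finger_gap: 15.4
grip_force: 29.4
```

Request:
{"fn": "step_arm", "kwargs": {
  "rows": [
    [[0,0,0.5],0],
    [[0,0,0.5],0]
  ]
}}

```text
time: 32.05
tool_pos: [567.4, 309.3, 16.7]
tcp_rot: [-180.0, -0.0, 177.2]
ft_force: [0.3, 0.2, -1.3]
finger_gap: 15.5
grip_force: 29.4
```

Request:
{"fn": "step_arm", "kwargs": {
  "rows": [
    [[0,0,0.4],0],
    [[0,0,0.8],0],
    [[0,0,0.8],0]
  ]
}}

```text
time: 32.35
tool_pos: [567.3, 309.3, 15.9]
tcp_rot: [-180.0, -0.0, 177.2]
ft_force: [0.3, 0.1, 0.1]
finger_gap: 15.4
grip_force: 29.4
```

Request:
{"fn": "step_arm", "kwargs": {
  "rows": [
    [[0,0,0],0],
    [[0,0,0],0],
    [[0,0,0],0],
    [[0,0,0],0],
    [[0,0,0],0]
  ],
  "fingers": 0.45
}}

```text
time: 32.85
tool_pos: [567.4, 309.4, 16.0]
tcp_rot: [180.0, 0.0, 177.2]
ft_force: [-0.1, 0.4, 0.9]
finger_gap: 38.2
grip_force: 0.0
```

Request:
{"fn": "step_arm", "kwargs": {
  "rows": [
    [[0,0,-3],0],
    [[0,0,-10],0],
    [[0,0,-25],0],
    [[0,0,-50],0],
    [[0,0,-85],0],
    [[0,0,-125],0],
    [[0,0,-170],0],
    [[0,0,-190],0]
  ]
}}

```text
time: 33.65
tool_pos: [569.5, 310.3, 213.7]
tcp_rot: [179.8, 0.4, 177.2]
ft_force: [0.6, 0.5, 0.3]
finger_gap: 38.7
grip_force: 0.0
```

Request:
{"fn": "step_arm", "kwargs": {
  "rows": [
    [[45,0,0],0],
    [[90,0,0],0],
    [[135,0,0],0],
    [[170,0,0],0],
    [[180,0,0],0],
    [[180,0,0],0]
  ]
}}

```text
time: 34.25
tool_pos: [387.1, 318.6, 207.6]
tcp_rot: [179.9, 0.1, 177.3]
ft_force: [0.8, -0.3, 0.3]
finger_gap: 38.4
grip_force: 0.0
```

Run:
```python
from h import *
s=r.sense(); print(s['time'],s['tool_pos'],s['ft_force'])
b=snapshot('scene')[170:330,250:510]; cv2.imwrite('pics/a5.png',cv2.resize(b,None,fx=3,fy=3,interpolation=cv2.INTER_CUBIC))
```

```text
34.25 [387.11651265 318.56113753 207.55801977] [ 0.79443365 -0.30693665  0.33991965]
```

View pics/a5.png

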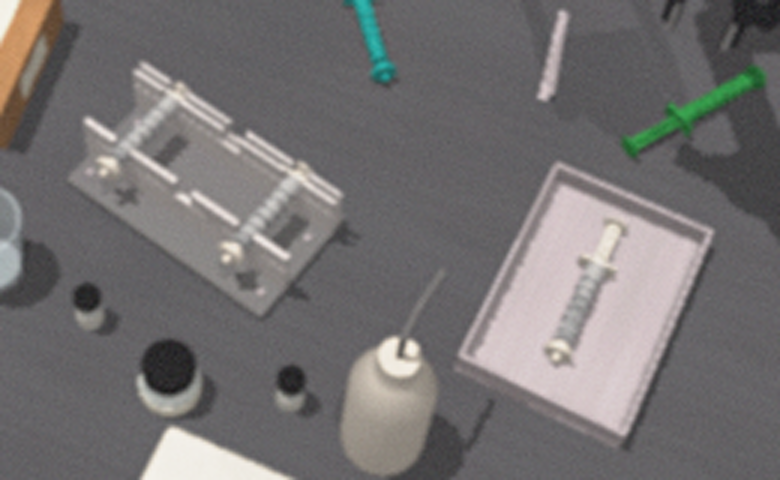

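The blocked syringe lies flat in the middle of the tray, near (588,290). The other two are home in their notches and everything else is in place. I'll hand it in.

```bash
python3 -c "
from bench import r
print(r.hand_in())"
```

```text
the job is handed in; nothing more can be done
None
```

I handed the job in at about 34 s: the middle syringe was the blocked one and lies flat in the tray, and the left and right syringes are fully home in their notches; the hand-in returned no verdict.

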